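Seat the loose sounder disc and switch the circuit on

ROBOT

A 6-joint arm with a two-finger parallel gripper is mounted at the origin on the work surface. World frame = base frame: x ahead of the robot, y to its left, z up, the work surface at z = 0. Lengths are in mm, angles in rad, forces in N, time in s.
With the tool pointing down it reaches from about 350 to 875 mm from the base axis. Payload 4.2 kg.
Tool frame: the origin (TCP) lies midway between the tips of the shut fingers; the grasp point (between the pads) lies 19 mm behind it (arm.tcp_to_grasp is the distance from the TCP to the grasp point, in mm); z points along the fingers, y is the line along which they close (so a half turn about z gives the same grasp; the last joint's range is limited). The gripper opens to 85 mm and grips with 20 to 120 N. Pads are 22 mm wide; open, the fingers measure 114 mm over their backs; the gripper's body (76 mm by 85 mm) begins 54 mm behind the grasp point. The pads swing forward as they close: fully open they stand 13 mm farther back than shut.
Start: joints at [-0.923, 0.385, 0.008, 0, -1.194, -0.259], TCP at [236.937, -578.325, 231.312] pointing down, gripper open.
Joint ranges: [-3.14, 3.14], [-1.21, 2.06], [-1.07, 1.41], [-3.16, 2.05], [-2.99, -0.16], [-3.1, 3.1]. Speed limits (rad/s): [2.79, 2.79, 3.14, 3.14, 3.14, 3.14].

INTERFACE

Orientations are given as a unit quaternion [x, y, z, w].
In Python, from bench import arm gives the robot as it stands.
- The arm moves only by the tool arm_command, never from a script. Its argument "rows" is a list of rows, each a list of 2 entries, a list of its own where there are three numbers: the shift along the tool's x, y, z as a fraction of full scale, then the turn, a rotation vector about the tool's x, y, z as a fraction of full scale. In form: [[[x, y, z], [wx, wy, wz]], ...]. A call has 1 to 5 rows; each row is the pose to reach, as a shift and turn from the pose commanded when the call began, along the tool's axes at that moment, turning the shorter way round; what a row does not reach only later rows make up. Full scale, the value 1, is 0.25 m for a shift and 180 degrees for a turn. A row lasts 1/10 s, in which the tool goes at most 50 mm and 8.59 degrees, less where a joint would pass 70% of its speed; a pose out of reach is approached as far as the arm can. A call with a number of a shift or a turn outside -1 to 1 is refused whole. A call with a gripper value outside its range is refused whole. "grip" is the opening, from 0 (shut) to 1 (fully open), set as the call begins (left out, the last holds). The fingers move at their own pace and stop on an object; the grip force is fixed at half the most. Time passes only in rows, so rows that repeat a pose let the fingers close. It gives the time, the measured TCP pose, the force, the opening and the grip force at its end, in the units of the state.
- arm.read_state(): the state, without advancing time (a new reading comes with each control period).
- arm.get_image(name): name is "scene" or "top" or "wrist"; returns (picture, depth): 420x560x3 uint8, blue, green, red; 420x560 float32, mm along the optical axis (not along the pixel's ray), 0 where there is no reading.
- arm.camera_info(name): a dict with "fx", "fy", "cx", "cy" (pixels), "extrinsics" (4x4, takes a point from camera to world coordinates). Camera axes: x right, y down, z forward; pixel columns grow to the right and rows downward; lengths in mm; the calibration is good to about 2 mm. The wrist camera is an equidistant fisheye: a pixel r from the principal point sees the ray r / f radians off the axis. A picture is of the moment at which its call begins: read the wrist's pose just before it. camera_info takes no time and is no camera call; for the wrist camera it gives the pose at the moment of the call.
- arm.job_done(): hands the job in; it is judged then, once.
Trained networks look in the newest picture that a camera, given by its name, has taken for a name from the list of things; names that differ only in an ending like _2 or _b are one class to them, and where a whole thing is asked for, a point or a joint stands for the part that bears it (a point fixed in the world has none). Each returns a list of dicts, best first, with "score" (0 to 1); they miss things now and then, are a little off and sometimes report something else, mostly with a low value. They report only what shows in the picture. A call takes as long as a camera call. They do not tell look-alikes from the thing itself.
- arm.spot_in(camera, query): "position" ([column, row] in pixels, amid what is visible of it).
The state is a dict: "clock": time; "joints": joint angles; "joint_vel": joint speeds; "joint_efforts": joint torques, N m; "position": TCP position; "ee_rot": TCP orientation; "contact_force": force on the tool from outside, world axes, zero at the start; "wrist_torque": the same for the moment, N m; "gripper_width": finger opening in mm; "grasp_force": force on a finger pad.
Only numpy, scipy, OpenCV 4.12 (cv2) and the standard library are available. Lean on these libraries where they do the work, as an engineer would, in place of code of your own. Each camera call takes 0.05 s, during which the arm holds its last target. There are 200 camera calls.

TASK

A flat round sounder lies loose on the deck of its holder: nudge it across the deck with the fingertips, without picking it up, until it drops into the round recess and lies flat on the bottom. Then switch the circuit on: push the tab of the slide switch, on the clear kit board, all the way to the opposite end of its slot. Leave the standing battery and the loose blue snap bar where they are.

Things in the scene. Friction and masses are not known exactly. Their poses are not given: they have to be found in the camera images.
- holder: White plastic holder, fixed. Origin on the table under the recess centre; z up. Its level deck top is at z = 18 mm and spans x = -100 to +40 mm, y = -45 to +45 mm in its own frame; a clear foot plate 4 mm thick reaches 5 mm further all round. One round recess, 47 mm across and 7 mm deep with a vertical wall (1 mm chamfer at the mouth), is centred on the origin; the sounder starts on the plain part of the deck on the -x side of it. The whole holder may be turned any way.
- recess_floor (a point): Centre of the recess's flat floor, 11 mm above the table, 7 mm below the deck top.
- sounder: The loose sounder: a rigid flat black disc with a steel-coloured ring on its top, 44 mm across, 9 mm thick, about 20 to 45 g. Origin at the centre of its underside, z is its axis. It starts lying flat on the holder's deck, centre 50 to 75 mm from the recess centre; seated, its underside is 11 mm above the table and its top stands 2 mm proud of the deck.
- switch_board: Clear kit board 220 (x) x 170 (y) x 6 mm, fixed, origin on the table under its centre, z up. The green switch housing, 34 (x) x 76 (y) mm with its top at z = 18 mm, stands in its middle. A red block 56 (x) x 85 (y) mm, top at 19 mm (22 mm on its snaps), is centred at x = -72 mm, and two blue bars along x lie at y = -66 and +66 mm, top 13 mm (16 mm on their snaps). The standing battery is on the board at x = 75 to 95 mm, y within 40 mm.
- switch_tab (a point): Centre of the top of the switch's white tab, 32 mm above the table. The tab is 16 mm wide (board x), 10 mm long (board y) and stands 14 mm out of the housing top; it slides along the board's y axis only.
- switch (a joint): Slide of the switch tab in m: 0 at the off end (tab centre 10 mm to the board's -y side of the middle), 0.020 at the on end (10 mm to the +y side, a hard stop); it grows as the tab moves to the board's +y. It starts within 3 mm of the off end. Friction about 1.5 N, no spring: it stays where it is left.
- battery: Orange and black round battery cell standing upright on the kit board, 14.5 mm across, 50 mm tall, loose; origin at the centre of its foot. Bystander.
- snap_bar: Loose blue bar with three metal snaps, 82 (x) x 18 x 8 mm (snaps to 11 mm), lying on the table between holder and board; origin at the centre of its underside. Bystander.
Not all that is in view belongs to the job. What is shaped like the holder but red is not meant.

How it is judged (in metres and radians):
On the way, in this order (a step that is already met when the one before it is completed fails the run):
1. the sounder lies flat in the recess while the switch is still off (horizontal distance between sounder and recess_floor below 0.003 m and z of sounder in the frame of holder below 0.0135 m and angle between sounder's own z axis and vertical below 0.08 rad and value of joint switch below 0.01 m), for 0.2 s.
2. the switch is pushed to its on end (value of joint switch above 0.0175 m), for 0.1 s.
At the end, for the whole second after the job is handed in: The sounder lies still in the recess, flat within 0.08 rad, centred within 3 mm, its underside less than 2.5 mm above the recess floor; the switch tab is within 2.5 mm of the on end (horizontal distance between sounder and recess_floor below 0.003 m and z of sounder in the frame of holder below 0.0135 m and angle between sounder's own z axis and vertical below 0.08 rad and linear speed of sounder below 0.01 m/s and value of joint switch above 0.0175 m); the robot touches nothing.
It fails at once if the sounder is lifted: the centre of its underside more than 6 mm above the deck (z of sounder in the frame of holder above 0.024 m).
It fails at once if the sounder is pushed off the deck (height (world z) of sounder below 0.006 m).
It fails at once if the battery is knocked over or moved more than 15 mm (angle between battery's own z axis and vertical above 0.4 rad or distance of battery from where it was at the start of the episode above 0.015 m).
It fails at once if the snap bar is moved more than 15 mm (distance of snap_bar from where it was at the start of the episode above 0.015 m).
It also fails if it takes over 45 s, if anything falls off the work surface, if the arm or the gripper's body presses on something with over 40 N, if the wrist force passes 120 N, or if a joint passes its speed limit or range.

## Working session

There is one attempt and no reset: what is moved stays moved. The work goes in short steps, Python scripts to look and compute and a tool call to move; the robot and the scene stay as the last step left them, time stands still between calls to the robot, and variables do not carry over. Pictures are saved under pics/ and viewed, at most 10 in all, crops included, and the job is handed in when it is done.

Besides the shell and the picture viewer there is one more tool, called after "Call:" as name([rows], argument=value, ...), one row to a line, values as JSON. arm_command: Moves the arm, as the interface text tells. Shift numbers are shares of 0.25 m and turn numbers shares of 180 degrees, none past 1 either way. Its arguments: {"type":"object","properties":{"rows":{"type":"array","items":{"type":"array"}},"grip":{"type":"number"}},"required":["rows"]}

```bash
mkdir -p pics; ls
python3 - <<'E'
from bench import arm
import cv2,numpy as np
for n in("scene","top"):
    p,d=arm.get_image(n); cv2.imwrite(f"pics/{n}0.png",p); np.savez(f"{n}0.npz",p=p,d=d)
    i=arm.camera_info(n); print(n,i)
    for q in("holder","sounder","switch_board","switch_tab","battery","snap_bar"):
        print(q,[(np.round(r["position"]),round(r["score"],2)) for r in arm.spot_in(n,q)][:3])
s=arm.read_state();print(s)
E
```

```text
pics
scene {'fx': 539.7716859477403, 'fy': 539.7716859477403, 'cx': 279.12445642082133, 'cy': 211.54785117598576, 'extrinsics': array([[ 6.86689933e-01,  4.05801736e-01, -6.03143339e-01,
         1.15308056e+03],
       [ 7.26735494e-01, -4.03388664e-01,  5.55997399e-01,
        -4.81607430e+02],
       [-1.76764767e-02, -8.20123489e-01, -5.71913460e-01,
         6.37663166e+02],
       [ 0.00000000e+00,  0.00000000e+00,  0.00000000e+00,
         1.00000000e+00]])}
holder [(array([362., 180.]), 0.94), (array([236., 176.]), 0.77), (array([303., 225.]), 0.73)]
sounder [(array([281., 222.]), 0.67), (array([299., 227.]), 0.44), (array([176., 312.]), 0.44)]
switch_board [(array([142., 300.]), 0.76)]
switch_tab [(array([138., 290.]), 0.66)]
battery [(array([174., 313.]), 0.56)]
snap_bar [(array([243., 251.]), 0.84)]
top {'fx': 488.2863805062102, 'fy': 488.2863805062102, 'cx': 273.2703786070662, 'cy': 213.07394572446722, 'extrinsics': array([[ 2.92364528e-02, -9.98275948e-01,  5.08956009e-02,
         5.13855709e+02],
       [-9.99408863e-01, -3.01151058e-02, -1.65832742e-02,
         8.179
[... 472 characters left out ...]
': array([-9.23429215e-01,  3.84642308e-01,  7.90744011e-03, -6.50436012e-06,
       -1.19398935e+00, -2.58603620e-01]), 'joint_vel': array([-0.00247678,  0.00144972,  0.00154316,  0.00063144, -0.00249263,
       -0.00145528]), 'joint_efforts': array([ 2.27527225e-04, -3.91947269e+01,  1.88585705e+01,  4.18992430e+00,
       -2.59367080e-04, -6.27592229e-06]), 'position': array([ 236.92303537, -578.3326249 ,  231.34888585]), 'ee_rot': array([-1.93158787e-01,  9.81167509e-01, -3.10965942e-05,  1.84992980e-05]), 'contact_force': array([ 0.03508664,  0.39773546, -0.14180954]), 'wrist_torque': array([-0.04302679,  0.03202153,  0.01584018]), 'grasp_force': 0.0, 'gripper_width': 85.54148156531346}
```

View pics/top0.png

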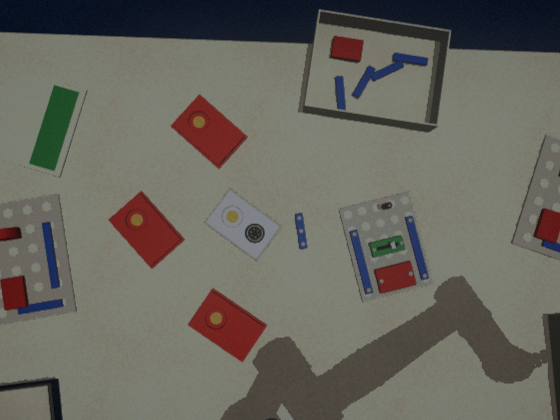

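View pics/scene0.png

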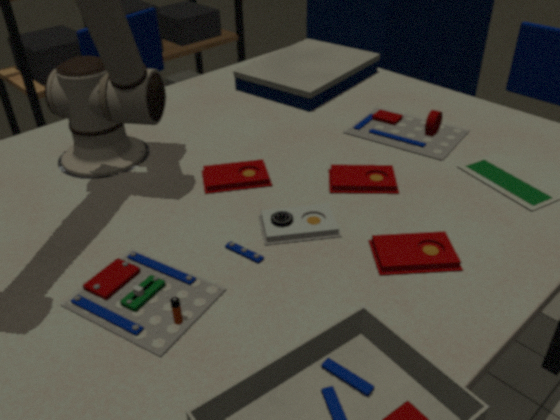

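The white holder is at top (243,224), with its recess at (232,216) and the sounder at (255,233). The three red holders at (209,131), (146,230) and (227,325) are look-alikes, so the white one is meant. Of the three boards, only the one at (385,246) has the green switch and the battery, at (386,206). I'll confirm this in one enlarged crop.

```bash
cat > h.py <<'E'
import numpy as np,cv2
from bench import arm
def ray(n,uv,z):
    i=arm.camera_info(n);E=i["extrinsics"]
    d=E[:3,:3]@[(uv[0]-i["cx"])/i["fx"],(uv[1]-i["cy"])/i["fy"],1]
    o=E[:3,3];return (o+d*(z-o[2])/d[2])
E
python3 - <<'E'
from h import *
f=np.load("top0.npz");p=f["p"]
c=p[180:310,195:440];g=cv2.convertScaleAbs(cv2.resize(c,None,fx=3.2,fy=3.2,interpolation=cv2.INTER_CUBIC),alpha=1.5)
cv2.imwrite("pics/crop1.png",g)
for n,uv,z in[("rec",(232,216),11),("snd",(255,233),27),("tab",(390,244),32),("bat",(386,206),50),("bar",(301,231),8)]:
    print(n,ray("top",uv,z).round(1))
hsv=cv2.cvtColor(p,cv2.COLOR_BGR2HSV)
for nm,lo,hi,z,roi in[("green",(40,80,30),(85,255,255),18,(360,225,415,262)),("red",(0,120,60),(8,255,255),20,(365,255,425,300))]:
    m=cv2.inRange(hsv,lo,hi);k=np.zeros_like(m);x0,y0,x1,y1=roi;k[y0:y1,x0:x1]=m[y0:y1,x0:x1]
    pts=np.argwhere(k)[:,::-1].astype(np.float32);w=np.array([ray("top",q,z)[:2] for q in pts],np.float32)
    print(nm,len(pts),cv2.minAreaRect(w))
# blue
m=cv2.inRange(hsv,(100,120,40),(130,255,255));m[:, :340]=0;m[:,435:]=0;m[:205]=0
n,l,s,cc=cv2.connectedComponentsWithStats(m)
for j in range(1,n):
    if s[j,4]>60:
        w=np.array([ray("top",q,13)[:2] for q in np.argwhere(l==j)[:,::-1]],np.float32);print("blue",s[j,4],cv2.minAreaRect(w))
E
```

```text
rec [561. 157.  11.]
snd [523.8 103.2  27. ]
tab [ 508.  -199.6   32. ]
bat [ 591.7 -184.7   50. ]
bar [531.6  -1.2   8. ]
green 350 ((503.607666015625, -195.86288452148438), (32.86414337158203, 75.41783905029297), 15.594842910766602)
red 846 ((434.4107666015625, -215.3709716796875), (54.312355041503906, 83.22064208984375), 15.972243309020996)
blue 395 ((502.13323974609375, -265.0191955566406), (145.18849182128906, 15.940278053283691), 15.623555183410645)
blue 392 ((466.3006591796875, -138.28175354003906), (144.7321014404297, 15.81961727142334), 15.73706340789795)
```

View pics/crop1.png

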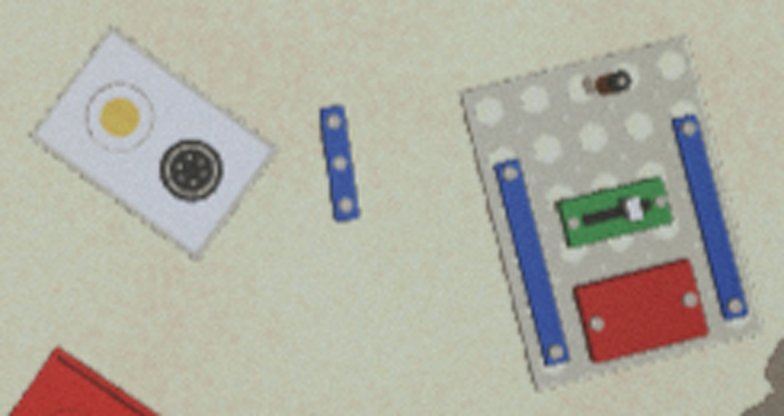

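The crop confirms it. The white holder's recess is at top pixel (232.5,216.6), and the sounder on its deck is at (254.7,233.1). The green switch's white tab is at (393,245), on the -y side, so the switch is off. I'll push with the fingers about 30 mm apart, so the two tips cradle the disc.

```bash
cat >> h.py <<'E'
from scipy.spatial.transform import Rotation as R
def go(target,yawy=None):
    s=arm.read_state();q=R.from_quat(s["ee_rot"])
    y=q.as_matrix()[:,1];cur=np.degrees(np.arctan2(y[1],y[0]))
    sh=q.inv().apply(np.array(target)-s["position"])/250
    print("t",s["clock"],"pos",s["position"].round(1),"yaw_y",round(cur,1),"F",s["contact_force"].round(1),"w",round(s["gripper_width"],1))
    print("shift",sh.round(4),"turnz",None if yawy is None else round(-((yawy-cur+180)%360-180)/180,4))
E
python3 - <<'E'
from h import *
print(ray("top",(232.5,216.6),11),ray("top",(254.7,233.1),27),ray("top",(393.4,245.3),32))
go((505,76,150),145.3)
E
```

```text
[559.68340499 155.85005327  11.        ] [523.52948691 103.89091962  27.        ] [ 505.33167573 -207.34292469   32.        ]
t 0.7 pos [ 236.9 -578.3  231.3] yaw_y 112.3 F [ 0.   0.4 -0.1] w 85.5
shift [-1.9844  2.0156  0.3253] turnz -0.1835
```

Call:
arm_command([
  [[-0.66, 0.67, 0.05], [0, 0, 0]],
  [[-0.66, 0.67, 0.05], [0, 0, 0]],
  [[-0.66, 0.67, 0.05], [0, 0, 0]],
  [[-0.66, 0.67, 0.05], [0, 0, 0]],
  [[-0.66, 0.67, 0.05], [0, 0, 0]],
], grip=0.35)

```text
clock: 1.2
position: [326.5, -358.4, 219.0]
ee_rot: [-0.194, 0.981, -0.0, 0.0]
contact_force: [0.9, -0.6, -0.0]
gripper_width: 30.2
grasp_force: 0.0
```

Call:
arm_command([
  [[-0.66, 0.67, 0.05], [0, 0, 0]],
  [[-0.66, 0.67, 0.05], [0, 0, 0]],
  [[-0.66, 0.67, 0.05], [0, 0, 0]],
  [[-0.66, 0.67, 0.05], [0, 0, 0]],
  [[-0.66, 0.67, 0.05], [0, 0, 0]],
])

```text
clock: 1.7
position: [416.0, -140.8, 206.7]
ee_rot: [-0.194, 0.981, -0.0, 0.001]
contact_force: [0.3, -0.4, 0.3]
gripper_width: 29.8
grasp_force: 0.0
```

Call:
arm_command([
  [[-0.66, 0.67, 0.2], [0, 0, -0.1835]],
  [[-0.66, 0.67, 0.2], [0, 0, -0.1835]],
  [[-0.66, 0.67, 0.2], [0, 0, -0.1835]],
  [[-0.66, 0.67, 0.2], [0, 0, -0.1835]],
  [[-0.66, 0.67, 0.2], [0, 0, -0.1835]],
])

```text
clock: 2.2
position: [505.3, 76.9, 156.1]
ee_rot: [-0.466, 0.885, -0.0, 0.0]
contact_force: [2.0, -0.8, 0.8]
gripper_width: 29.8
grasp_force: 0.0
```

Run:
```python
from h import *
go((505,76,150),145.3)
i=arm.camera_info("wrist");p,d=arm.get_image("wrist");cv2.imwrite("pics/w1.png",p);np.savez("w1.npz",p=p,d=d,E=i["extrinsics"])
print(i)
```

```text
t 2.2 pos [505.3  76.9 156.1] yaw_y 145.5 F [ 2.  -0.8  0.8] w 29.8
shift [ 0.0035 -0.0012  0.0244] turnz 0.0012
{'fx': 325.19226210127806, 'fy': 325.19226210127806, 'cx': 280.15028518122045, 'cy': 198.49189162049242, 'extrinsics': array([[-8.24621211e-01,  5.45801130e-01,  1.48664001e-01,
         4.67250882e+02],
       [ 5.65683916e-01,  7.95051875e-01,  2.18847489e-01,
         2.18191076e+01],
       [ 1.25161397e-03,  2.64563115e-01, -9.64367560e-01,
         2.98421450e+02],
       [ 0.00000000e+00,  0.00000000e+00,  0.00000000e+00,
         1.00000000e+00]])}
```

View pics/w1.png

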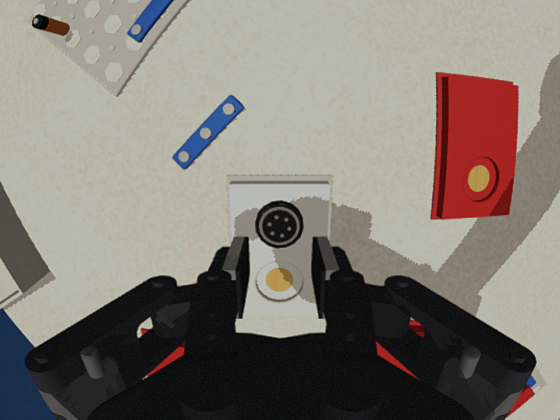

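The wrist view shows the white holder with the disc at (279,224) and the recess at (279,282). Both are centred between the fingers. I'll compute world positions from this view.

```bash
cat >> h.py <<'E'
def fray(E,uv,z):
    f,cx,cy=325.1923,280.1503,198.4919
    a=np.array([uv[0]-cx,uv[1]-cy]);r=np.hypot(*a);t=r/f
    d=E[:3,:3]@np.r_[a/r*np.sin(t),np.cos(t)];o=E[:3,3];return o+d*(z-o[2])/d[2]
E
python3 - <<'E'
from h import *
f=np.load("w1.npz");p=f["p"];E=f["E"]
g=cv2.cvtColor(p,cv2.COLOR_BGR2GRAY)
m=(g<60).astype(np.uint8);m[:195]=0;m[252:]=0;m[:,:253]=0;m[:,306:]=0
c=max(cv2.findContours(m,0,1)[0],key=cv2.contourArea);w=np.array([fray(E,q[0],27)[:2] for q in c],np.float32)
print("snd",cv2.minEnclosingCircle(w),cv2.fitEllipse(w))
h=cv2.cvtColor(p,cv2.COLOR_BGR2HSV);m=cv2.inRange(h,(12,90,90),(35,255,255));m[:262]=0;m[302:]=0;m[:,:255]=0;m[:,305:]=0
c=max(cv2.findContours(m,0,1)[0],key=cv2.contourArea);w=np.array([fray(E,q[0],11)[:2] for q in c],np.float32)
print("rec",cv2.minEnclosingCircle(w),cv2.fitEllipse(w))
E
```

```text
snd ((523.3495483398438, 102.77408599853516), 22.06159019470215) ((523.4942016601562, 102.64569091796875), (41.80529022216797, 43.409610748291016), 144.92955017089844)
rec ((560.45947265625, 156.23178100585938), 13.718537330627441) ((560.309326171875, 156.1591339111328), (26.374303817749023, 26.598581314086914), 125.19694519042969)
```

Run:
```python
from h import *
go((504.1,74.7,28),145.4)
```

```text
t 2.25 pos [507.6  80.5 154.9] yaw_y 145.6 F [2.6 3.6 0.1] w 29.9
shift [ 0.0278 -0.001   0.5074] turnz 0.0011
```

Call:
arm_command([
  [[0.028, -0.001, 0.2], [0, 0, 0.001]],
  [[0.028, -0.001, 0.4], [0, 0, 0.001]],
  [[0.028, -0.001, 0.48], [0, 0, 0.001]],
  [[0.028, -0.001, 0.505], [0, 0, 0.001]],
  [[0.028, -0.001, 0.505], [0, 0, 0.001]],
])

```text
clock: 2.75
position: [500.9, 68.3, 29.8]
ee_rot: [-0.463, 0.886, -0.0, -0.001]
contact_force: [-0.2, -0.2, 1.1]
gripper_width: 29.7
grasp_force: 0.0
```

Call:
arm_command([
  [[0, 0, 0], [0, 0, 0]],
  [[0, 0, 0], [0, 0, 0]],
])

```text
clock: 2.95
position: [502.0, 68.9, 31.8]
ee_rot: [-0.463, 0.886, -0.0, 0.002]
contact_force: [0.2, -0.9, 0.6]
gripper_width: 29.8
grasp_force: 0.0
```

Run:
```python
from h import *
go((504.1,74.7,20),145.4)
i=arm.camera_info("wrist");p,d=arm.get_image("wrist");np.savez("w2.npz",p=p,d=d,E=i["extrinsics"])
cv2.imwrite("pics/w2.png",p)
```

```text
t 2.95 pos [502.   68.9  31.8] yaw_y 145.1 F [ 0.2 -0.9  0.6] w 29.8
shift [-0.0237  0.0065  0.0471] turnz -0.0015
```

View pics/w2.png

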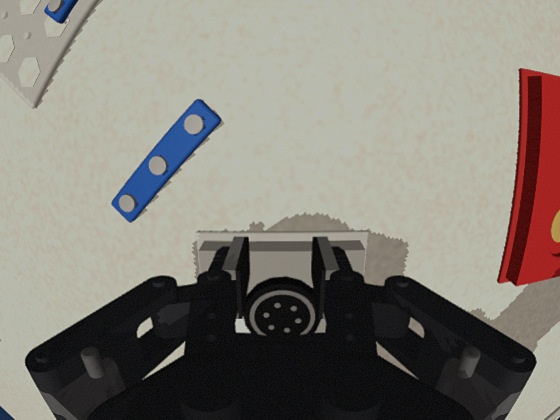

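The disc lies just ahead of the two fingers, roughly centred at (282,312), and the snap bar is clear at (160,165). Next is a guarded descent to the deck.

Call:
arm_command([
  [[0, 0.0065, 0.008], [0, 0, -0.001]],
  [[0, 0.0065, 0.016], [0, 0, -0.001]],
  [[0, 0.0065, 0.024], [0, 0, -0.001]],
  [[0, 0.0065, 0.024], [0, 0, -0.001]],
  [[0, 0.0065, 0.024], [0, 0, -0.001]],
])

```text
clock: 3.5
position: [499.3, 69.3, 23.9]
ee_rot: [-0.464, 0.886, -0.0, -0.0]
contact_force: [0.2, 0.1, 0.3]
gripper_width: 29.6
grasp_force: 0.0
```

Call:
arm_command([
  [[0, 0, 0.008], [0, 0, 0]],
  [[0, 0, 0.008], [0, 0, 0]],
  [[0, 0, 0.008], [0, 0, 0]],
])

```text
clock: 3.8
position: [499.3, 69.3, 21.9]
ee_rot: [-0.464, 0.886, -0.0, -0.0]
contact_force: [-0.2, 0.1, -0.3]
gripper_width: 30.1
grasp_force: 0.0
```

Call:
arm_command([
  [[0, 0, 0.006], [0, 0, 0]],
  [[0, 0, 0.006], [0, 0, 0]],
  [[0, 0, 0.006], [0, 0, 0]],
])

```text
clock: 4.1
position: [499.4, 69.3, 20.5]
ee_rot: [-0.464, 0.886, -0.0, -0.0]
contact_force: [-0.3, -0.4, 1.6]
gripper_width: 30.1
grasp_force: 0.0
```

Call:
arm_command([
  [[0, 0, 0.006], [0, 0, 0]],
  [[0, 0, 0.006], [0, 0, 0]],
  [[0, 0, 0.006], [0, 0, 0]],
])

```text
clock: 4.4
position: [499.4, 69.3, 19.0]
ee_rot: [-0.464, 0.886, 0.0, -0.0]
contact_force: [-0.7, 0.6, 0.6]
gripper_width: 29.9
grasp_force: 0.0
```

Call:
arm_command([
  [[0, 0, 0.006], [0, 0, 0]],
  [[0, 0, 0.006], [0, 0, 0]],
  [[0, 0, 0.006], [0, 0, 0]],
])

```text
clock: 4.7
position: [499.6, 69.4, 17.6]
ee_rot: [-0.464, 0.886, -0.0, 0.0]
contact_force: [0.1, -0.1, 0.7]
gripper_width: 29.8
grasp_force: 0.4
```

Call:
arm_command([
  [[0, 0, 0.006], [0, 0, 0]],
  [[0, 0, 0.006], [0, 0, 0]],
  [[0, 0, 0.006], [0, 0, 0]],
])

```text
clock: 5.0
position: [499.6, 69.4, 17.4]
ee_rot: [-0.464, 0.886, -0.0, 0.0]
contact_force: [-2.7, -0.2, 10.3]
gripper_width: 29.9
grasp_force: 5.4
```

Call:
arm_command([
  [[0, 0, 0.004], [0, 0, 0]],
  [[0, 0, 0.004], [0, 0, 0]],
  [[0, 0, 0.004], [0, 0, 0]],
])

```text
clock: 5.3
position: [499.7, 69.4, 17.2]
ee_rot: [-0.465, 0.886, -0.0, 0.0]
contact_force: [-4.8, 0.1, 17.5]
gripper_width: 29.9
grasp_force: 8.7
```

Call:
arm_command([
  [[0, -0.003, -0.02], [0, 0, 0]],
  [[-0.03, -0.003, -0.02], [0, 0, 0]],
  [[-0.06, -0.003, -0.02], [0, 0, 0]],
  [[-0.09, -0.003, -0.02], [0, 0, 0]],
  [[-0.12, -0.003, -0.02], [0, 0, 0]],
])

```text
clock: 5.8
position: [517.3, 94.1, 19.6]
ee_rot: [-0.464, 0.886, -0.0, -0.001]
contact_force: [-0.4, -0.1, 0.9]
gripper_width: 29.9
grasp_force: 0.3
```

Call:
arm_command([
  [[-0.02, 0, 0], [0, 0, 0]],
  [[-0.04, 0, 0], [0, 0, 0]],
  [[-0.06, 0, 0], [0, 0, 0]],
  [[-0.06, 0, 0], [0, 0, 0]],
  [[-0.06, 0, 0], [0, 0, 0]],
])

```text
clock: 6.3
position: [525.6, 106.0, 20.0]
ee_rot: [-0.464, 0.886, 0.0, -0.0]
contact_force: [0.1, -0.5, 0.4]
gripper_width: 30.1
grasp_force: 0.0
```

Run:
```python
from h import *
u=np.array([.567,.823]);t=np.array([560.2,156.1])-27.2*u
go((*t,20),145.4)
i=arm.camera_info("wrist");p,d=arm.get_image("wrist");np.savez("w3.npz",p=p,d=d,E=i["extrinsics"])
cv2.imwrite("pics/w3.png",cv2.resize(p[200:380,170:390],None,fx=3,fy=3))
```

```text
t 6.3 pos [525.6 106.   20. ] yaw_y 145.3 F [ 0.1 -0.5  0.4] w 30.1
shift [-0.1349  0.      0.    ] turnz -0.0005
```

View pics/w3.png

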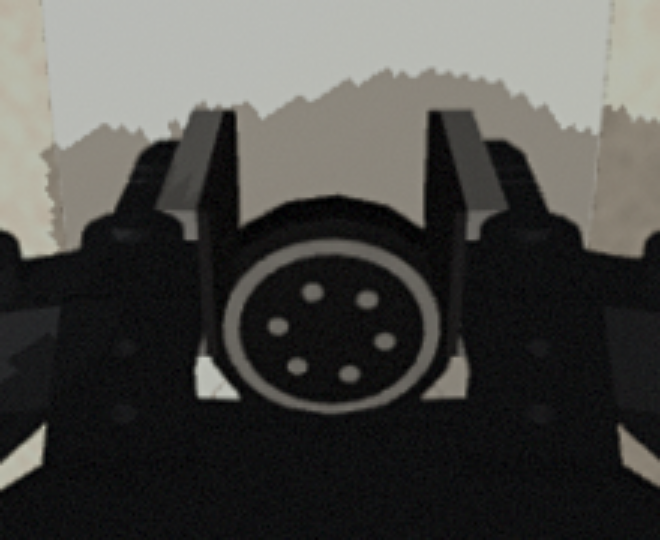

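The disc sits centred between the two fingers in the crop, at about (332,325). I'll keep pushing towards the recess.

Call:
arm_command([
  [[-0.02, 0, 0], [0, 0, 0]],
  [[-0.04, 0, 0], [0, 0, 0]],
  [[-0.06, 0, 0], [0, 0, 0]],
  [[-0.08, 0, 0], [0, 0, 0]],
  [[-0.1, 0, 0], [0, 0, 0]],
])

```text
clock: 6.85
position: [540.1, 126.9, 20.0]
ee_rot: [-0.464, 0.886, -0.0, -0.0]
contact_force: [0.1, 0.8, 0.5]
gripper_width: 29.7
grasp_force: 0.2
```

Call:
arm_command([
  [[-0.01, 0, 0], [0, 0, 0]],
  [[-0.02, 0, 0], [0, 0, 0]],
  [[-0.03, 0, 0], [0, 0, 0]],
  [[-0.036, 0, 0], [0, 0, 0]],
  [[-0.036, 0, 0], [0, 0, 0]],
])

```text
clock: 7.35
position: [545.1, 134.0, 20.1]
ee_rot: [-0.464, 0.886, 0.0, 0.0]
contact_force: [-0.3, 0.4, 0.7]
gripper_width: 29.4
grasp_force: 0.0
```

Run:
```python
from h import *
u=np.array([.567,.823]);t=np.array([560.2,156.1])-27.2*u
go((*t,20),145.4)
i=arm.camera_info("wrist");p,d=arm.get_image("wrist");np.savez("w4.npz",p=p,d=d,E=i["extrinsics"])
cv2.imwrite("pics/w4.png",cv2.resize(p[200:380,170:390],None,fx=3,fy=3))
```

```text
t 7.35 pos [545.1 134.   20.1] yaw_y 145.3 F [-0.3  0.4  0.7] w 29.4
shift [0.0019 0.0004 0.0003] turnz -0.0005
```

View pics/w4.png

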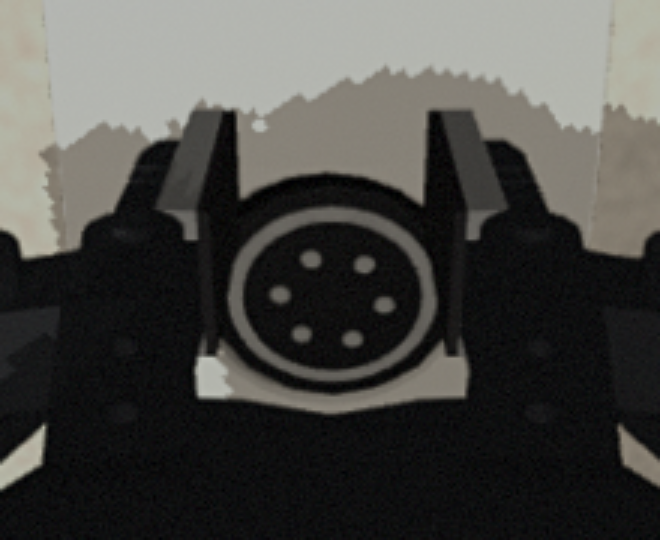

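The disc looks dropped, with no gap or tilt obvious. I'll back off, rise and check.

Call:
arm_command([
  [[0.02, 0, 0], [0, 0, 0]],
  [[0.06, 0, -0.02], [0, 0, 0]],
  [[0.1, 0, -0.2], [0, 0, 0]],
  [[0.25, 0, -0.4], [0, 0, 0]],
  [[0.25, 0, -0.5], [0, 0, 0]],
])

```text
clock: 7.9
position: [507.0, 80.2, 146.8]
ee_rot: [-0.463, 0.886, 0.0, -0.001]
contact_force: [2.1, 0.4, -0.6]
gripper_width: 29.9
grasp_force: 0.0
```

Call:
arm_command([
  [[0, 0, 0], [0, 0, 0]],
  [[0, 0, 0], [0, 0, 0]],
])

```text
clock: 8.1
position: [509.1, 81.9, 146.3]
ee_rot: [-0.464, 0.886, 0.0, 0.001]
contact_force: [-0.3, 0.1, -0.7]
gripper_width: 29.6
grasp_force: 0.0
```

Run:
```python
from h import *
go((560.2,156.1,20),145.4)
i=arm.camera_info("wrist");p,d=arm.get_image("wrist");np.savez("w5.npz",p=p,d=d,E=i["extrinsics"])
E=i["extrinsics"]
v,uu=np.mgrid[:420,:560];f,cx,cy=i["fx"],i["cx"],i["cy"]
a=uu-cx;b=v-cy;r=np.hypot(a,b)+1e-9;t=r/f;k=np.tan(t)/r
P=np.stack([a*k*d,b*k*d,d],-1)@E[:3,:3].T+E[:3,3]
c=np.array([560.2,156.1]);D=np.hypot(P[...,0]-c[0],P[...,1]-c[1]);g=p.mean(2)
def plane(m):
    X=P[m];A=np.c_[X[:,:2]-c,np.ones(len(X))];s=np.linalg.lstsq(A,X[:,2],rcond=None)[0];return s.round(3),len(X),np.std(X[:,2]-A@s).round(2)
ok=d>0
print("disc",plane(ok&(D<17)&(P[...,2]<40)),"deck",plane(ok&(D>28)&(D<40)&(abs(P[...,2]-18)<8)))
m=((g<60)&(D<30)&ok&(P[...,2]<35)).astype(np.uint8);cc=max(cv2.findContours(m,0,1)[0],key=cv2.contourArea)
w=np.array([fray(E,q[0],20)[:2] for q in cc],np.float32);print(cv2.minEnclosingCircle(w))
cv2.imwrite("pics/w5.png",cv2.resize(p[200:380,170:390],None,fx=3,fy=3))
p,d=arm.get_image("top")
m=((p.mean(2)<75)).astype(np.uint8);m[:200]=0;m[240:]=0;m[:,:215]=0;m[:,270:]=0
cc=max(cv2.findContours(m,0,1)[0],key=cv2.contourArea);w=np.array([ray("top",q[0],20)[:2] for q in cc],np.float32);print("top",cv2.minEnclosingCircle(w))
go((504,-220,120),15.7)
```

```text
t 8.1 pos [509.1  81.9 146.3] yaw_y 145.2 F [-0.3  0.1 -0.7] w 29.6
shift [-0.359   0.0015  0.5061] turnz -0.0009
disc (array([-7.0000e-03,  2.0000e-03,  2.0454e+01]), 861, np.float64(0.66)) deck (array([-2.0000e-03,  2.0000e-03,  1.8013e+01]), 1756, np.float64(0.64))
((558.6380004882812, 154.4284210205078), 22.402454376220703)
top ((541.0827026367188, 131.990234375), 67.53233337402344)
t 8.2 pos [508.5  82.  144.3] yaw_y 145.3 F [-1.   0.   0.3] w 29.5
shift [ 1.003  -0.6734  0.0978] turnz 0.7199
```

View pics/w5.png

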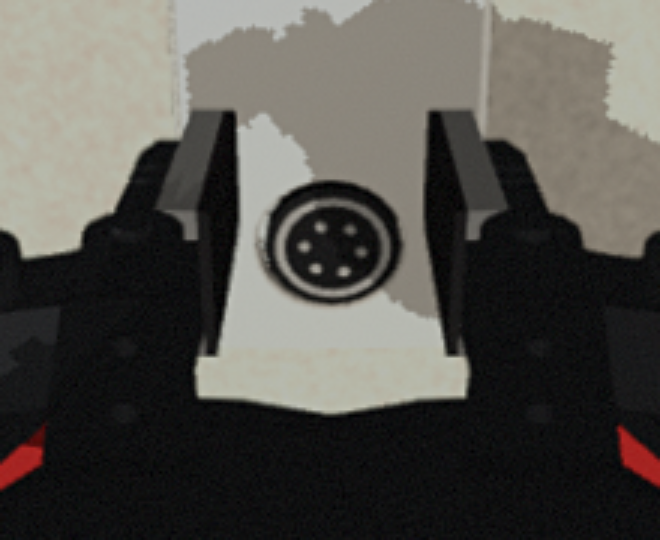

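The sounder is seated: its top is 20.4 mm against a deck at 18.0 mm, and it lies flat. Next is the switch. I'll shut the fingers and move to the board's -y side of the tab.

Run:
```python
from h import *
go((515.8,-239.2,110),105.7)
```

```text
t 8.2 pos [508.5  82.  144.3] yaw_y 145.3 F [-1.   0.   0.3] w 29.5
shift [ 1.0392 -0.756   0.1378] turnz 0.2199
```

Call:
arm_command([
  [[0.52, -0.378, 0], [0, 0, 0]],
  [[0.52, -0.378, 0], [0, 0, 0]],
  [[0.52, -0.378, 0], [0, 0, 0]],
  [[0.52, -0.378, 0], [0, 0, 0]],
  [[0.52, -0.378, 0], [0, 0, 0]],
], grip=0)

```text
clock: 8.7
position: [512.2, -79.7, 143.5]
ee_rot: [-0.463, 0.887, 0.001, -0.002]
contact_force: [0.0, 0.3, 0.1]
gripper_width: -0.1
grasp_force: 0.0
```

Call:
arm_command([
  [[0.52, -0.378, 0.1], [0, 0, 0.22]],
  [[0.52, -0.378, 0.1], [0, 0, 0.22]],
  [[0.52, -0.378, 0.1], [0, 0, 0.22]],
  [[0.52, -0.378, 0.1], [0, 0, 0.22]],
  [[0.52, -0.378, 0.1], [0, 0, 0.22]],
])

```text
clock: 9.2
position: [516.5, -239.5, 118.1]
ee_rot: [-0.133, 0.991, 0.001, -0.002]
contact_force: [-0.2, -0.0, 1.1]
gripper_width: 0.0
grasp_force: 0.0
```

Call:
arm_command([
  [[0, 0, 0], [0, 0, 0]],
  [[0, 0, 0], [0, 0, 0]],
  [[0, 0, 0], [0, 0, 0]],
])

```text
clock: 9.5
position: [517.1, -237.8, 119.9]
ee_rot: [-0.138, 0.99, 0.0, -0.0]
contact_force: [-0.8, -0.1, 0.2]
gripper_width: -0.0
grasp_force: 0.0
```

Run:
```python
from h import *
go((515.8,-239.2,23),105.7)
i=arm.camera_info("wrist");p,d=arm.get_image("wrist");np.savez("w6.npz",p=p,d=d,E=i["extrinsics"])
cv2.imwrite("pics/w6.png",p);print(i["extrinsics"])
```

```text
t 9.5 pos [ 517.1 -237.8  119.9] yaw_y 105.9 F [-0.8 -0.1  0.2] w -0.0
shift [ 0.0064 -0.0042  0.3876] turnz 0.001
[[-2.74267281e-01  9.28111159e-01  2.51768017e-01  4.52980748e+02]
 [ 9.61650785e-01  2.64077757e-01  7.40992945e-02 -2.56194206e+02]
 [ 2.28604871e-03  2.62435923e-01 -9.64946714e-01  2.62315351e+02]
 [ 0.00000000e+00  0.00000000e+00  0.00000000e+00  1.00000000e+00]]
```

View pics/w6.png

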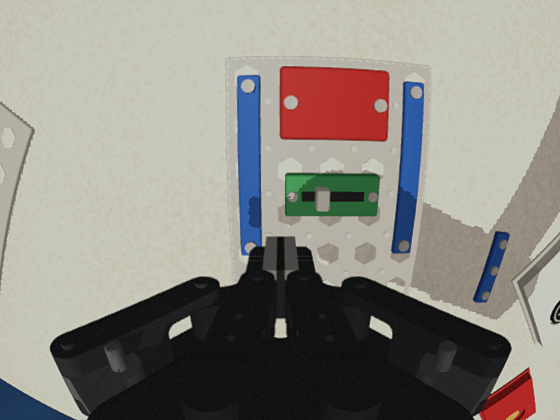

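The tab is at (322,200), on the -y side of the housing. The shut fingers sit further out to the -y side with the path down clear.

Call:
arm_command([
  [[0.006, -0.004, 0.15], [0, 0, 0.001]],
  [[0.006, -0.004, 0.28], [0, 0, 0.001]],
  [[0.006, -0.004, 0.35], [0, 0, 0.001]],
  [[0.006, -0.004, 0.384], [0, 0, 0.001]],
  [[0.006, -0.004, 0.384], [0, 0, 0.001]],
])

```text
clock: 10.05
position: [515.3, -239.8, 23.2]
ee_rot: [-0.136, 0.991, 0.0, -0.001]
contact_force: [0.5, 0.4, -0.7]
gripper_width: -0.1
grasp_force: 0.0
```

Call:
arm_command([
  [[0, 0, 0], [0, 0, 0]],
  [[0, 0, 0], [0, 0, 0]],
])

```text
clock: 10.25
position: [516.7, -240.3, 25.4]
ee_rot: [-0.135, 0.991, -0.0, 0.001]
contact_force: [0.2, 0.1, -0.7]
gripper_width: 0.1
grasp_force: 0.0
```

Run:
```python
from h import *
E=np.load("w6.npz")["E"];print(fray(E,(322,192),32))
go((503.6+.271*4.5,-195.9-.963*4.5,24),105.7)
```

```text
[ 499.911377   -210.30333382   32.        ]
t 10.25 pos [ 516.7 -240.3   25.4] yaw_y 105.6 F [ 0.2  0.1 -0.7] w 0.1
shift [0.0027 0.1672 0.0055] turnz -0.0008
```

Call:
arm_command([
  [[0.002, 0.03, 0.004], [0, 0, 0]],
  [[0.002, 0.06, 0.004], [0, 0, 0]],
  [[0.002, 0.09, 0.004], [0, 0, 0]],
  [[0.002, 0.12, 0.004], [0, 0, 0]],
  [[0.002, 0.12, 0.004], [0, 0, 0]],
])

```text
clock: 10.75
position: [506.9, -210.4, 23.4]
ee_rot: [-0.136, 0.991, 0.0, 0.0]
contact_force: [-0.1, 0.9, -0.1]
gripper_width: 0.0
grasp_force: 0.0
```

Call:
arm_command([
  [[0, 0.012, 0], [0, 0, 0]],
  [[0, 0.024, 0], [0, 0, 0]],
  [[0, 0.024, 0], [0, 0, 0]],
])

```text
clock: 11.05
position: [505.7, -205.7, 23.2]
ee_rot: [-0.135, 0.991, -0.0, 0.0]
contact_force: [0.1, -1.1, 0.9]
gripper_width: -0.1
grasp_force: 0.7
```

Call:
arm_command([
  [[0, 0.012, 0], [0, 0, 0]],
  [[0, 0.024, 0], [0, 0, 0]],
  [[0, 0.024, 0], [0, 0, 0]],
])

```text
clock: 11.35
position: [505.9, -204.0, 23.9]
ee_rot: [-0.136, 0.991, -0.003, 0.002]
contact_force: [2.1, -21.8, -2.4]
gripper_width: 0.0
grasp_force: 9.5
```

The force climbed to 22 N, so that is the stop, at the expected place. I'll back off, rise and check.

Call:
arm_command([
  [[0, -0.05, 0], [0, 0, 0]],
  [[0, -0.12, 0], [0, 0, 0]],
  [[0, -0.14, -0.15], [0, 0, 0]],
  [[0, -0.14, -0.3], [0, 0, 0]],
  [[0, -0.14, -0.4], [0, 0, 0]],
])

```text
clock: 11.85
position: [514.0, -233.9, 125.1]
ee_rot: [-0.135, 0.991, -0.0, 0.001]
contact_force: [0.2, -1.1, 0.5]
gripper_width: -0.3
grasp_force: 0.0
```

Call:
arm_command([
  [[0, 0, 0], [0, 0, 0]],
  [[0, 0, 0], [0, 0, 0]],
  [[0, 0, 0], [0, 0, 0]],
])

```text
clock: 12.15
position: [512.3, -233.2, 121.7]
ee_rot: [-0.135, 0.991, 0.001, -0.001]
contact_force: [0.4, -0.0, -1.0]
gripper_width: -0.1
grasp_force: 0.0
```

Run:
```python
from h import *
go((0,0,0))
E=arm.camera_info("wrist")["extrinsics"];p,d=arm.get_image("wrist")
a=cv2.resize(p[160:240,270:400],None,fx=3,fy=3);t,_=arm.get_image("top")
b=cv2.resize(t[190:270,205:335],None,fx=3,fy=3);c=cv2.resize(t[190:270,320:450],None,fx=3,fy=3)
cv2.imwrite("pics/fin.png",np.vstack([np.hstack([a,b]),np.hstack([c,c*0])]))
```

```text
t 12.15 pos [ 512.3 -233.2  121.7] yaw_y 105.5 F [ 0.4 -0.  -1. ] w -0.1
shift [1.7241 1.4457 0.4934] turnz None
```

View pics/fin.png

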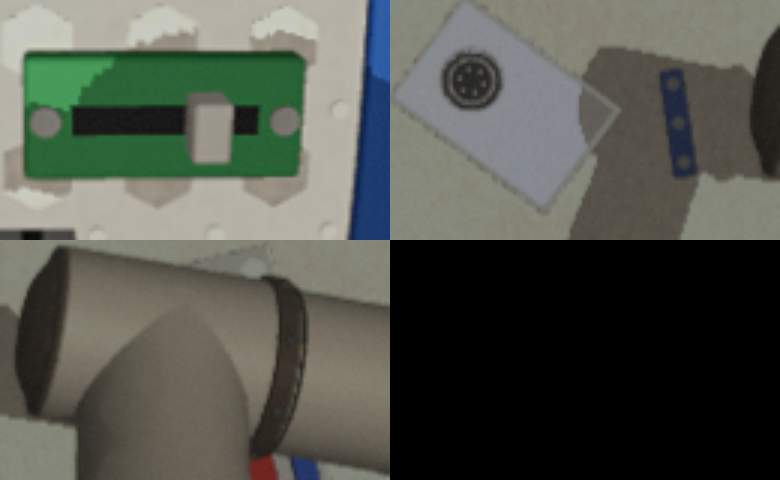

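The tab is now at the +y end: crop (211,130), about 10 mm past the housing's centre. The sounder is seated at (471,80) and the snap bar hasn't moved. The arm is clear of everything, so I'm handing in.

```bash
python3 -c "
from bench import arm
print(arm.job_done())"
```

```text
the job is handed in; nothing more can be done
None
```

I pushed the sounder into the recess, where it measured flat, slid the switch tab to its on-end stop, and handed the job in at about 12 s; it gave no verdict, the snap bar hadn't moved, and the battery was hidden in the last pictures.

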